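Put the shopping away: spare spices and fresh produce

TASK

Put the shopping away. Stand each of the three full spice jars from the front of the worktop upright in the spice block, in the empty well directly behind the jar of the same colour that is already there; lay the loose lemon in the crate bay that already has a lemon, and the loose garlic bulb in the bay that already has garlic. Set things down rather than dropping them, and leave the three jars that are already in the block standing in their wells.

Things in the scene. Friction and masses are not known exactly. Their poses are not given: they have to be found in the camera images.
- full_red: Loose full spice jar with red-brown spice: clear glass body 41 mm in diameter to 78 mm height, then a dark wooden stopper 35 mm in diameter with a red dot on top; 96 mm high in all, 0.11 kg. It stands upright on the front part of the worktop, outside the spice block. Origin: centre of its underside, z up.
- full_green: Loose full spice jar with olive-green spice, green dot on the stopper; same shape, size and origin as full_red.
- full_yellow: Loose full spice jar with mustard-yellow spice, yellow dot on the stopper; same shape, size and origin as full_red.
- used_red: The red-brown spice jar (red dot) already in the spice block, same shape, size and origin as full_red; it stands loose in one of the three front wells and marks the lane for red-brown.
- used_green: The olive-green spice jar already in the spice block, in another front well; same shape, size and origin; marks the lane for olive-green.
- used_yellow: The mustard-yellow spice jar already in the spice block, in another front well; same shape, size and origin; marks the lane for mustard-yellow.
- spice_block: Fixed wooden block, 150 (x) x 214 (y) x 34 mm high, dark plinth. Origin: centre of underside; +x is its back, away from the robot (turned up to 0.25 rad). Six wells 55 mm wide, 22 mm deep, floor 12 mm above the origin: front row x = -34, back row x = +34 mm, each at y = -67, 0, +67 mm. Used jars stand in the front row; the back row is empty. Gap between neighbouring jars 26 mm.
- lemon: Loose yellow lemon, 77 mm long (along its x) by 51 mm by 52 mm high, 0.095 kg, lying on the worktop. Origin: centre of its underside as it lies, 26 mm below its middle.
- garlic: Loose whitish-pink garlic bulb, 60 x 57 mm and 58 mm high with its stalk up, 0.04 kg, standing on the worktop. Origin: centre of its underside, z up.
- produce_crate: Fixed light-wood crate, 178 (x) x 232 (y) x 46 mm high, walls and floor 7 mm; a divider along x makes two bays 164 x 100 mm. Origin: centre of underside; +x is its back, away from the robot (up to 0.25 rad turned). A fixed lemon lies at the back of the +y bay (x 52, y 53 mm), fixed garlic at the back of the -y bay (x 50, y -53). Free front halves: middle x -35, y +53 or -53 mm.
Not all that is in view belongs to the job. Leave any pink or purple look-alike of the used_red alone.

How it is judged:
By the outcome, as a careful person would: the job done as asked, in the order asked, and still so for the second after the job is handed in, with the robot touching nothing.
It also fails if it takes over 128 s, if anything falls off the work surface, if the arm or the gripper's body presses on something with over 40 N, if the wrist force passes 120 N, or if a joint passes its speed limit or range.

ROBOT

A 6-joint arm with a two-finger parallel gripper is mounted at the origin on a cart in front of the work surface, level with it; the furniture and walls round the work are solid. World frame = base frame: x ahead of the robot, y to its left, z up, the work surface at z = 0. Lengths are in m, angles in rad, forces in N, time in s.
With the tool pointing down it reaches from about 0.375 to 0.9 m from the base axis. Payload 3.1 kg.
Tool frame: the origin (TCP) lies at the centre of the arm's flange, where the gripper is bolted on; the fingertips stand 182 mm ahead of it and the grasp point (between the pads) lies 164 mm ahead of it; z points along the fingers, y is the line along which they close (so a half turn about z gives the same grasp; the last joint's range is limited). The gripper opens to 87 mm and grips with 3 to 60 N. Pads are 19 mm wide; open, the fingers measure 117 mm over their backs; the gripper's body (75 mm by 190 mm) begins 51 mm behind the grasp point.
Start: joints at [1.171, 0.527, 1.433, -0, 1.181, -0.178], TCP at [0.137, 0.61, 0.405] pointing down, gripper open.
Joint ranges: [-3.08, 3.08], [-0.75, 2.2], [0.22, 2.44], [-1.43, 4.57], [0, 2.65], [-2.85, 2.85]. Speed limits (rad/s): [2.79, 2.79, 3.14, 3.14, 3.14, 3.14].

INTERFACE

Orientations are given as a unit quaternion [x, y, z, w].
In Python, from cell import * gives the robot as it stands.
- The arm moves only by the tool play_rows, never from a script. Its argument "series" is a list that holds one entry, the list of rows, each a list of 7 numbers: the shift along the tool's x, y, z in m, then the turn, a rotation vector about the tool's x, y, z in degrees, then the finger opening in m, from 0 to 0.087. In form: [[[x, y, z, rx, ry, rz, claw], ...]]. A call has 1 to 12 rows; each row shifts and turns the commanded pose from where the row before left it, along the tool's axes as they then stand; what a row does not reach is not made up. A row lasts 1/12 s, in which the tool goes at most 41.7 mm and 7.16 degrees, less where a joint would pass 70% of its speed; a pose out of reach is approached as far as the arm can. A call with a gripper value outside its range is refused whole. The fingers move at their own pace and stop on an object; the grip force is fixed at half the most. Time passes only in rows, so rows that do not move let the fingers close. It gives the time, the measured TCP pose, the force, the opening and the grip force at its end, in the units of the state.
- sense(): the state, without advancing time (a new reading comes with each control period).
- capture(name): name is "scene" or "top"; returns a dict with "image" (420x560x3 uint8, red, green, blue), "fov_y" (degrees; the focal length in pixels is half the picture's height over the tangent of half this angle, whatever the lens; pixels are square), "cx", "cy" (the principal point, pixels), "R" (3x3) and "t" (3): a world point X has camera coordinates R X + t. Camera axes: x right, y down, z forward; pixel columns grow to the right and rows downward; lengths in m; the calibration is good to about 2 mm. A picture is of the moment at which its call begins. There is no depth.
- job_done(): hands the job in; it is judged then, once.
The state is a dict: "time_s": time; "q": joint angles; "qd": joint speeds; "effort": joint torques, N m; "ee_pos": TCP position; "ee_rot": TCP orientation; "contact_force": force on the tool from outside, world axes, zero at the start; "moment": the same for the moment, N m; "grip_width": finger opening in m; "grasp_force": force on a finger pad.
Only numpy, scipy, OpenCV 4.12 (cv2) and the standard library are available. Lean on these libraries where they do the work, as an engineer would, in place of code of your own. Each camera call takes 0.05 s, during which the arm holds its last target. There are 200 camera calls.

## Working session

There is one attempt and no reset: what is moved stays moved. The work goes in short steps, Python scripts to look and compute and a tool call to move; the robot and the scene stay as the last step left them, time stands still between calls to the robot, and variables do not carry over. Pictures are saved under pics/ and viewed, at most 14 in all, crops included, and the job is handed in when it is done.

Besides the shell and the picture viewer there is one more tool, called after ">>>" as a command line: name --argument value ..., lists and objects as JSON in quotes. play_rows: Moves the arm, as the interface text tells. Its arguments: {"type":"object","properties":{"series":{"type":"array","items":{"type":"array","items":{"type":"array","items":{"type":"number"}}}}},"required":["series"]}

```bash
mkdir -p pics; cat > h.py <<'E'
from cell import *
import numpy as np, cv2
from scipy.spatial.transform import Rotation as Rn
def cap(n,save=None):
    c=capture(n); 
    if save: cv2.imwrite('pics/'+save,cv2.cvtColor(c['image'],cv2.COLOR_RGB2BGR))
    c['f']=c['image'].shape[0]/2/np.tan(np.radians(c['fov_y']/2)); c['R']=np.array(c['R']);c['t']=np.array(c['t']); return c
def ray(c,u,v):
    d=c['R'].T@np.array([(u-c['cx'])/c['f'],(v-c['cy'])/c['f'],1]); return -c['R'].T@c['t'], d/np.linalg.norm(d)
def onz(c,u,v,z):
    o,d=ray(c,u,v); return o+d*(z-o[2])/d[2]
def tri(c1,p1,c2,p2):
    o1,d1=ray(c1,*p1);o2,d2=ray(c2,*p2)
    s=np.linalg.lstsq(np.c_[d1,-d2],o2-o1,rcond=None)[0]
    a=o1+s[0]*d1;b=o2+s[1]*d2; return (a+b)/2,np.linalg.norm(a-b)
def proj(c,X):
    p=c['R']@np.array(X)+c['t']; return p[:2]/p[2]*c['f']+[c['cx'],c['cy']]
E
python3 - <<'E'
from h import *
for n in('scene','top'):
    c=cap(n,n+'0.png'); print(n,c['f'],c['cx'],c['cy'],(-c['R'].T@c['t']).round(3),c['R'].round(3).tolist())
s=sense();print(s)
E
```

```text
scene 542.2786477605124 286.4972411481035 200.19256657787835 [-0.341 -1.191  1.048] [[0.841, -0.541, -0.009], [-0.316, -0.478, -0.82], [0.44, 0.692, -0.573]]
top 446.08298401464066 282.2617013615307 203.15107381687181 [0.343 0.046 1.293] [[-0.005, -1.0, 0.001], [-0.998, 0.005, -0.069], [0.069, -0.001, -0.998]]
{'time_s': 0.1, 'q': array([ 1.17049113e+00,  5.28362776e-01,  1.43372462e+00, -7.78268231e-06,
        1.18139013e+00, -1.78554422e-01]), 'qd': array([-0.00191959, -0.00264194, -0.00264879,  0.00108257, -0.0002856 ,
       -0.00246638]), 'effort': array([-2.11912365e-06, -4.40986240e+01, -1.77149677e+01,  6.34823972e-02,
        5.33657754e-02, -3.14387364e-05]), 'ee_pos': array([0.13735132, 0.60942282, 0.40389132]), 'ee_rot': array([ 1.10646834e-01,  9.93859341e-01, -9.04263439e-04, -2.65527555e-04]), 'contact_force': array([-0.70985911,  0.09008766,  0.05465344]), 'moment': array([-0.00970393, -0.02203291, -0.0305175 ]), 'grasp_force': 0.0, 'grip_width': 0.0867548604852195}
```

View pics/scene0.png

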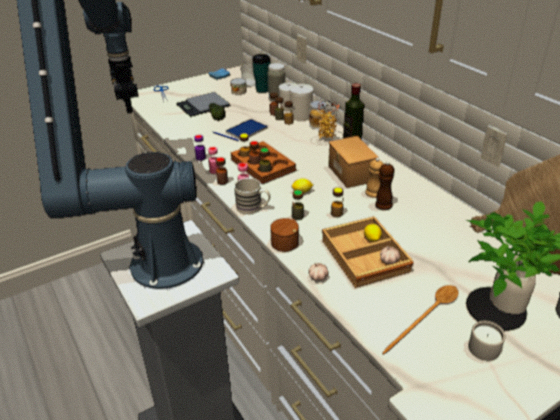

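View pics/top0.png

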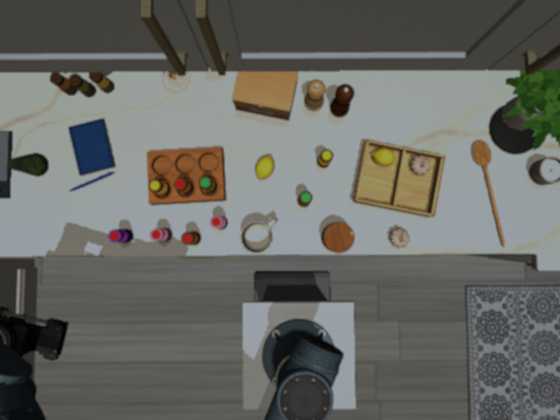

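The pictures show the block at top px (187,176), with used yellow, red and green at about (155,185), (181,184) and (207,183). The crate is at (399,178), the lemon at (264,166) and the garlic at (399,237). Full green is at (305,198), yellow at (326,157), and the red candidate at (191,239) among pink and purple look-alikes. I'll zoom in next.

```bash
python3 - <<'E'
import cv2,numpy as np
t=cv2.imread('pics/top0.png');s=cv2.imread('pics/scene0.png')
a=cv2.resize(t[130:260,95:235],None,fx=4,fy=4,interpolation=cv2.INTER_CUBIC)
cv2.imwrite('pics/za.png',a)
b=cv2.resize(s[115:225,180:360],None,fx=4.4,fy=4.4,interpolation=cv2.INTER_CUBIC)
cv2.imwrite('pics/zb.png',b)
c=cv2.resize(t[130:255,240:450],None,fx=3.8,fy=3.8,interpolation=cv2.INTER_CUBIC)
cv2.imwrite('pics/zc.png',c)
E
```

```text
(no output)
```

View pics/za.png

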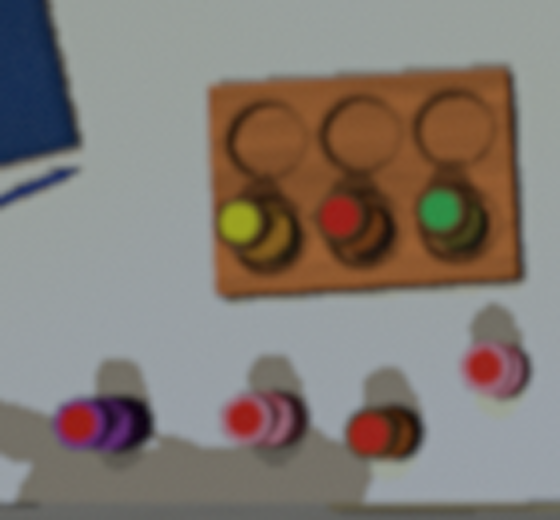

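View pics/zb.png

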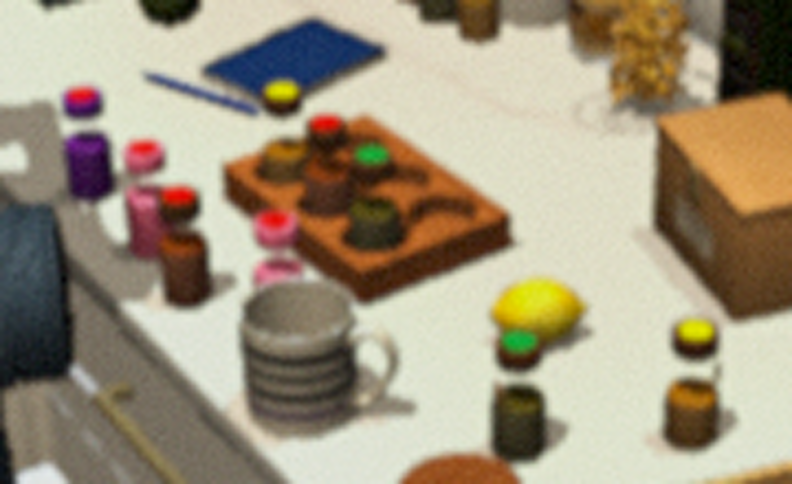

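View pics/zc.png

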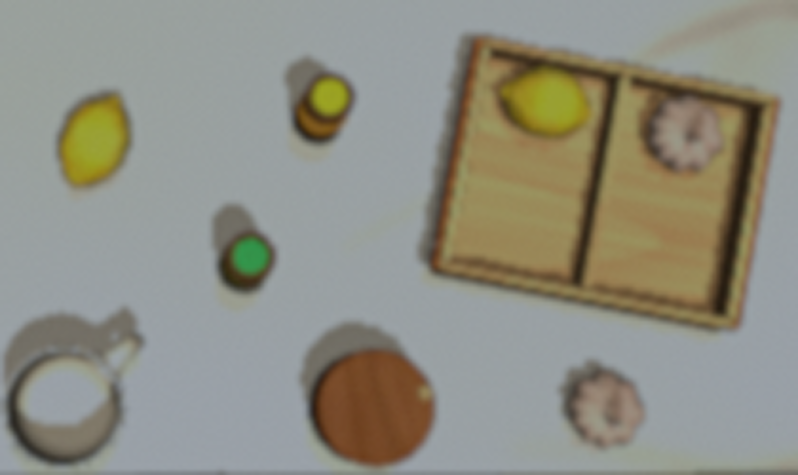

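The zooms show full red at top px (188,238) and scene px (221,160). The pink and purple jars are at top px (115,236), (157,235) and (216,222). Next I'll measure with masks in both views.

```bash
cat > meas.py <<'E'
from h import *
def blobs(c,lo,hi,amin=8):
    hsv=cv2.cvtColor(c['image'],cv2.COLOR_RGB2HSV)
    m=cv2.inRange(hsv,lo,hi)
    if lo[0]==0 and lo[1]>=190: m|=cv2.inRange(hsv,(172,)+tuple(lo[1:]),(180,255,255))
    n,l,st,ce=cv2.connectedComponentsWithStats(m)
    return [(ce[i].round(1),st[i,4],l==i) for i in range(1,n) if st[i,4]>=amin]
E
python3 - <<'E'
from meas import *
T=cap('top');S=cap('scene')
for nm,lo,hi in(('red',(0,190,110),(6,255,255)),('green',(55,120,80),(85,255,255)),('yel',(25,150,110),(34,255,255)),('brown',(5,90,70),(19,220,255))):
  for n,c in(('T',T),('S',S)):
    print(nm,n,[(b[0].tolist(),int(b[1])) for b in blobs(c,lo,hi,6 if nm!='brown' else 500)])
hs=cv2.cvtColor(T['image'],cv2.COLOR_RGB2HSV);print(hs[150,180],hs[165,195],hs[165,380],hs[238,399],hs[232,395],hs[215,440])
E
```

```text
red T [([179.4, 183.7], 74), ([215.6, 221.4], 30), ([155.9, 234.1], 34), ([114.0, 235.4], 49), ([187.0, 238.0], 69)]
red S [([197.9, 136.3], 7), ([253.6, 143.2], 18), ([212.0, 148.4], 8), ([219.8, 159.4], 24), ([241.9, 164.2], 17)]
green T [([204.6, 182.0], 61), ([305.6, 196.9], 60)]
green S [([264.3, 149.9], 15), ([297.7, 192.2], 21)]
yel T [([384.3, 156.4], 254), ([326.4, 154.9], 74), ([264.2, 167.0], 263), ([154.3, 185.1], 77)]
yel S [([243.7, 135.4], 26), ([301.5, 184.3], 159), ([337.7, 189.9], 34), ([372.5, 230.8], 166)]
brown T [([265.6, 88.5], 2119), ([371.7, 175.6], 500), ([486.0, 173.8], 609), ([185.7, 173.6], 3419), ([418.1, 183.1], 549), ([337.8, 236.8], 731)]
brown S [([323.1, 122.2], 532), ([356.3, 163.4], 2145), ([262.8, 161.2], 1147), ([534.5, 191.3], 2712), ([364.3, 252.7], 3395), ([283.3, 233.0], 713), ([430.3, 308.8], 621)]
[ 12 150 129] [ 13 171 127] [ 21 139 121] [ 15  56 128] [ 13  58 149] [104  20 165]
```

```bash
python3 - <<'E'
from meas import *
T=cap('top');S=cap('scene')
P=lambda a,s,o:((np.array(a,float)+.5)/s-.5)+o
print('jars')
D={'used_red':((179.4,183.7),(253.6,143.2)),'full_red':((187,238),(219.8,159.4)),'used_green':((204.6,182),(264.3,149.9)),'full_green':((305.6,196.9),(297.7,192.2)),'full_yel':((326.4,154.9),(337.7,189.9)),'used_yel':((154.3,185.1),(243.7,135.4)),'lemon':((264.2,167),(301.5,184.3)),'fixlemon':((384.3,156.4),(372.5,230.8))}
for k,(a,b) in D.items():
    p,e=tri(T,a,S,b);print(k,p.round(4),round(e,4),onz(T,*a,.096).round(4),onz(S,*b,.096).round(4))
for nm,z,cs,L,s,o,cw in(('block',.034,[(210,86),(509,68),(522,278),(220,296)],(.150,.214),4,(95,130),[(365,118),(512,213),(362,272),(228,168)]),('crate',.046,[(477,36),(778,98),(740,322),(432,266)],(.178,.232),3.8,(240,130),None)):
    q=np.array([onz(T,*P(c,s,o),z) for c in cs]);print(nm,q.round(4).tolist(),'c',q.mean(0).round(4))
    print('sides',[np.linalg.norm(q[i]-q[(i+1)%4]).round(4) for i in range(4)])
    ey=(q[0]+q[3]-q[1]-q[2])/2; ex=(q[0]+q[1]-q[2]-q[3])/2
    print('yaw',np.arctan2(-ey[0],ey[1]),np.arctan2(ex[1],ex[0]))
    if cw:
        for a,b in zip(cs,[cw[0],cw[1],cw[2],cw[3]]): print(tri(T,P(a,s,o),S,P(b,4.4,(180,115))))
# wells
for w in((268,139),(361,133),(456,129)): print('well rim',onz(T,*P(w,4,(95,130)),.034).round(4))
for nm,c in(('T',T),('S',S)):
  for b in blobs(c,(25,150,90),(34,255,255),100):
    v,u=np.nonzero(b[2]); r=cv2.minAreaRect(np.c_[u,v].astype(np.float32)); print(nm,r)
    if nm=='T':
      q=np.array([onz(c,*k,.026) for k in np.c_[u,v]])[:,:2]; w,V=np.linalg.eigh(np.cov(q.T)); print(q.mean(0),V[:,1],4*np.sqrt(w))
# garlic
hs=cv2.cvtColor(T['image'],cv2.COLOR_RGB2HSV)
for nm,c,box in(('T',T,(384,222,416,254)),('S',S,(303,258,334,286))):
    x0,y0,x1,y1=box;im=c['image'][y0:y1,x0:x1];h=cv2.cvtColor(im,cv2.COLOR_RGB2HSV)
    lab=cv2.cvtColor(im,cv2.COLOR_RGB2LAB).astype(int)
    m=(lab[...,1]>133)&(lab[...,0]>60);v,u=np.nonzero(m);print(nm,m.sum(),u.mean()+x0,v.mean()+y0,u.min()+x0,u.max()+x0,v.min()+y0,v.max()+y0)
E
```

```text
jars
used_red [0.4802 0.3211 0.0999] 0.0024 [0.4796 0.3226 0.096 ] [0.4846 0.3267 0.096 ]
full_red [0.334  0.3015 0.0901] 0.0015 [0.3334 0.3006 0.096 ] [0.3304 0.2918 0.096 ]
used_green [0.4841 0.2527 0.1034] 0.0026 [0.4839 0.2546 0.096 ] [0.4918 0.2634 0.096 ]
full_green [ 0.4437 -0.0186  0.0924] 0.0028 [ 0.4422 -0.0177  0.096 ] [ 0.4421 -0.0235  0.096 ]
full_yel [ 0.5579 -0.0761  0.0909] 0.002 [ 0.5562 -0.075   0.096 ] [ 0.5542 -0.0822  0.096 ]
used_yel [0.4765 0.3875 0.103 ] 0.0027 [0.4761 0.3902 0.096 ] [0.4837 0.3985 0.096 ]
lemon [0.5358 0.0956 0.0262] 0.0031 [0.5239 0.0937 0.096 ] [0.4773 0.0072 0.096 ]
fixlemon [ 0.5626 -0.2464  0.0364] 0.0021 [ 0.5513 -0.2319  0.096 ] [ 0.5104 -0.3022  0.096 ]
block [[0.5805, 0.4299, 0.034], [0.5925, 0.2168, 0.034], [0.4421, 0.2069, 0.034], [0.4304, 0.4205, 0.034]] c [0.5114 0.3185 0.034 ]
sides [np.float64(0.2135), np.float64(0.1507), np.float64(0.2138), np.float64(0.1504)]
yaw 0.055525039884291104 0.0643355349313234
(array([0.58228973, 0.43260671, 0.02508198]), np.float64(0.00018452982074327787))
(array([0.59401146, 0.21664778, 0.03122497]
[... 377 characters left out ...]
7), np.float64(0.2301), np.float64(0.1755)]
yaw -0.19811937013841016 -0.2019719193396518
well rim [0.5422 0.3881 0.034 ]
well rim [0.5462 0.3219 0.034 ]
well rim [0.5488 0.2543 0.034 ]
T ((384.2364807128906, 156.83108520507812), (18.134632110595703, 17.553394317626953), 54.46232223510742)
[ 0.56399636 -0.2483668 ] [0.21842404 0.97585395] [0.04699659 0.0598421 ]
T ((264.0, 167.0), (20.0, 16.0), 90.0)
[0.53484248 0.09603652] [-0.91639187  0.40028232] [0.04410213 0.06293515]
S ((301.25, 185.24998474121094), (13.281564712524414, 15.495159149169922), 71.56504821777344)
S ((372.0, 231.5), (15.0, 14.0), 90.0)
T 20 402.3 233.8 400 405 231 238
S 172 318.6744186046512 272.0639534883721 309 327 264 279
```

Everything checks out: the stopper tops sit at about 0.096/0.108 m, the block sides measure 214×150 mm, and the wells agree with the block pose. I'll use a 45° closing direction for all the jars. First I turn, then move above full red.

```bash
cat > go.py <<'E'
# go.py x y z yang : tool shift and turn from the present pose to TCP target with tool-y at world angle yang
import sys
from h import *
x,y,z,a=map(float,sys.argv[1:5]); s=sense(); R=Rn.from_quat(s['ee_rot'])
d=np.array([x,y,z])-s['ee_pos']; A=np.radians(a)
G=Rn.from_matrix(np.c_[[-np.sin(A),np.cos(A),0],[np.cos(A),np.sin(A),0],[0,0,-1]])
print('pos',s['ee_pos'].round(4),'y-ang',np.degrees(np.arctan2(*R.apply([0,1,0])[1::-1])).round(1),'grip',round(s['grip_width'],4),round(s['grasp_force'],1),'t',round(s['time_s'],1))
print('shift now-frame',R.inv().apply(d).round(4),'goal-frame',G.inv().apply(d).round(4),'turn',np.degrees((R.inv()*G).as_rotvec()).round(2))
E
python3 go.py 0.333 0.300 0.30 45
```

```text
pos [0.1374 0.6096 0.4044] y-ang 77.3 grip 0.0868 0.0 t 0.3
shift now-frame [-0.2589 -0.2589  0.1046] goal-frame [-0.3572 -0.0806  0.1044] turn [-0.05  0.   32.29]
```

>>> play_rows --series '[[[0, 0, 0, 0, 0, 6.5, 0.06], [0, 0, 0, 0, 0, 6.5, 0.06], [0, 0, 0, 0, 0, 6.5, 0.06], [0, 0, 0, 0, 0, 6.5, 0.06], [0, 0, 0, 0, 0, 6.3, 0.06]]]'

```text
time_s: 0.72
ee_pos: [0.1374, 0.6096, 0.4046]
ee_rot: [0.385, 0.923, -0.0, 0.0]
contact_force: [0.2, 0.4, 0.1]
grip_width: 0.0634
grasp_force: 0.0
```

>>> play_rows --series '[[[-0.03, -0.0067, 0, 0, 0, 0, 0.06], [-0.03, -0.0067, 0, 0, 0, 0, 0.06], [-0.03, -0.0067, 0, 0, 0, 0, 0.06], [-0.03, -0.0067, 0, 0, 0, 0, 0.06], [-0.03, -0.0067, 0, 0, 0, 0, 0.06], [-0.03, -0.0067, 0, 0, 0, 0, 0.06], [-0.03, -0.0067, 0, 0, 0, 0, 0.06], [-0.03, -0.0067, 0, 0, 0, 0, 0.06], [-0.03, -0.0067, 0, 0, 0, 0, 0.06], [-0.03, -0.0067, 0, 0, 0, 0, 0.06], [-0.03, -0.0067, 0.02, 0, 0, 0, 0.06], [-0.027, -0.0067, 0.02, 0, 0, 0, 0.06]]]'

```text
time_s: 1.72
ee_pos: [0.3343, 0.2993, 0.3656]
ee_rot: [0.383, 0.924, 0.002, 0.002]
contact_force: [0.4, -0.5, -0.9]
grip_width: 0.0601
grasp_force: 0.0
```

```bash
python3 go.py 0.333 0.300 0.222 45; python3 -c "
from h import *
cap('top','t1.png')"
```

```text
pos [0.3343 0.2993 0.3656] y-ang 45.0 grip 0.0601 0.0 t 1.7
shift now-frame [ 0.0016 -0.0011  0.1436] goal-frame [ 0.0014 -0.0004  0.1436] turn [ 0.27  0.1  -0.01]
```

>>> play_rows --series '[[[0.001, 0, 0.03, 0, 0, 0, 0.06], [0, 0, 0.03, 0, 0, 0, 0.06], [0, 0, 0.03, 0, 0, 0, 0.06], [0, 0, 0.025, 0, 0, 0, 0.06], [0, 0, 0.018, 0, 0, 0, 0.06], [0, 0, 0.01, 0, 0, 0, 0.06], [0, 0, 0, 0, 0, 0, 0.03], [0, 0, 0, 0, 0, 0, 0.03], [0, 0, 0, 0, 0, 0, 0.03], [0, 0, 0, 0, 0, 0, 0.03], [0, 0, 0, 0, 0, 0, 0.03]]]'

```text
time_s: 2.68
ee_pos: [0.3325, 0.3013, 0.2226]
ee_rot: [0.383, 0.924, 0.001, 0.001]
contact_force: [-0.5, 0.8, 1.4]
grip_width: 0.0398
grasp_force: 30.0
```

```bash
python3 go.py 0.545 0.3205 0.37 45
```

```text
pos [0.3325 0.3013 0.2226] y-ang 45.0 grip 0.0398 30.0 t 2.7
shift now-frame [-0.1367  0.1641 -0.147 ] goal-frame [-0.1367  0.1638 -0.1474] turn [ 0.11  0.03 -0.  ]
```

>>> play_rows --series '[[[0, 0, -0.015, 0, 0, 0, 0.03], [0, 0, -0.03, 0, 0, 0, 0.03], [0, 0, -0.035, 0, 0, 0, 0.03], [0, 0, -0.035, 0, 0, 0, 0.03], [-0.006, 0.007, -0.032, 0, 0, 0, 0.03], [-0.019, 0.023, 0, 0, 0, 0, 0.03], [-0.023, 0.028, 0, 0, 0, 0, 0.03], [-0.024, 0.029, 0, 0, 0, 0, 0.03], [-0.024, 0.029, 0, 0, 0, 0, 0.03], [-0.021, 0.025, 0, 0, 0, 0, 0.03], [-0.014, 0.016, 0, 0, 0, 0, 0.03], [-0.006, 0.007, 0, 0, 0, 0, 0.03]]]'

```text
time_s: 3.68
ee_pos: [0.5481, 0.3198, 0.3694]
ee_rot: [0.384, 0.924, 0.001, 0.002]
contact_force: [-0.1, -0.2, -0.6]
grip_width: 0.0399
grasp_force: 30.0
```

```bash
python3 go.py 0.545 0.3205 0.235 45;  python3 -c "
from h import *
a=cap('top')['image'][120:230,110:260];b=cap('scene')['image'][95:205,190:340]
cv2.imwrite('pics/r2.png',cv2.resize(np.hstack([a,b])[...,::-1],None,fx=2.6,fy=2.6,interpolation=cv2.INTER_CUBIC))"
```

```text
pos [0.5481 0.3198 0.3694] y-ang 44.9 grip 0.0399 30.0 t 3.7
shift now-frame [ 0.0029 -0.0021  0.1344] goal-frame [ 0.0027 -0.0017  0.1344] turn [ 0.2   0.11 -0.1 ]
```

View pics/r2.png

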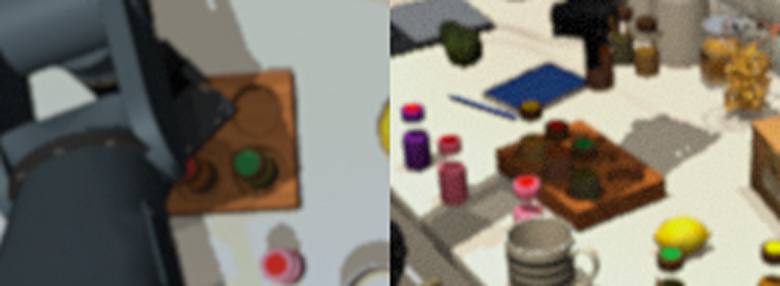

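The jar is held upright over the middle back well (lower end at scene px ~(270,128)) and the used jars are undisturbed. Now I lower it slowly at the end.

>>> play_rows --series '[[[0.001, -0.001, 0.025, 0, 0, 0, 0.03], [0.001, -0.001, 0.025, 0, 0, 0, 0.03], [0, 0, 0.025, 0, 0, 0, 0.03], [0, 0, 0.02, 0, 0, 0, 0.03], [0, 0, 0.015, 0, 0, 0, 0.03], [0, 0, 0.008, 0, 0, 0, 0.03], [0, 0, 0.006, 0, 0, 0, 0.03], [0, 0, 0.004, 0, 0, 0, 0.03], [0, 0, 0, 0, 0, 0, 0.03]]]'

```text
time_s: 4.53
ee_pos: [0.5409, 0.3201, 0.2402]
ee_rot: [0.382, 0.924, -0.001, -0.001]
contact_force: [-0.1, -0.4, -0.6]
grip_width: 0.0399
grasp_force: 30.0
```

```bash
python3 go.py 0.545 0.3205 0.235 45;  python3 -c "
from h import *
b=cap('scene')['image'][95:205,190:340]
cv2.imwrite('pics/r3.png',cv2.resize(b[...,::-1],None,fx=5,fy=5,interpolation=cv2.INTER_CUBIC))"
```

```text
pos [0.5409 0.3201 0.2402] y-ang 45.0 grip 0.0399 30.0 t 4.5
shift now-frame [-0.0026  0.0032  0.0052] goal-frame [-0.0026  0.0032  0.0052] turn [-0.15 -0.07  0.02]
```

View pics/r3.png

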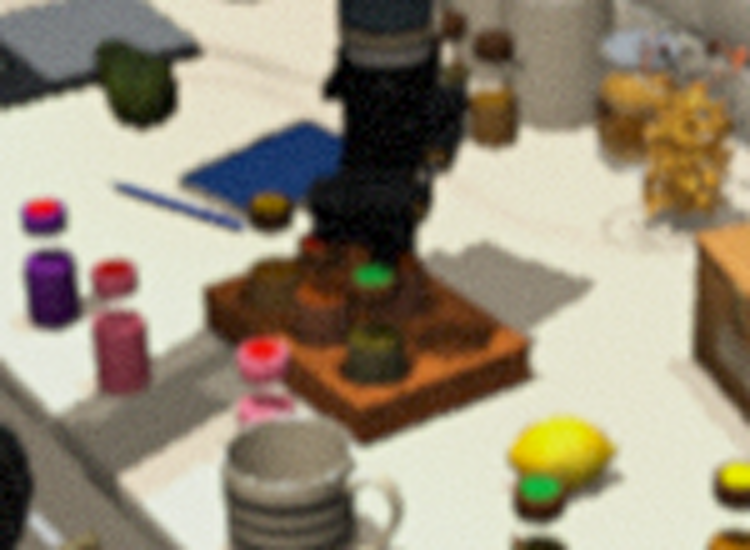

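The jar is in its well at scene crop (410,280), about 5 mm above the floor, with no contact. I finish lowering and release.

>>> play_rows --series '[[[-0.0015, 0.002, 0.002, 0, 0, 0, 0.03], [0, 0, 0.002, 0, 0, 0, 0.03], [0, 0, 0.001, 0, 0, 0, 0.03], [0, 0, 0, 0, 0, 0, 0.03], [0, 0, 0, 0, 0, 0, 0.03]]]'

```text
time_s: 5.0
ee_pos: [0.5448, 0.3204, 0.2358]
ee_rot: [0.383, 0.924, -0.0, -0.0]
contact_force: [0.4, -0.1, -0.6]
grip_width: 0.0399
grasp_force: 30.0
```

```bash
python3 go.py 0.545 0.3205 0.235 45; python3 -c "
from h import *
print(sense()['contact_force'])"
```

```text
pos [0.5448 0.3204 0.2358] y-ang 45.0 grip 0.0399 30.0 t 5.0
shift now-frame [-0.0001  0.0002  0.0008] goal-frame [-0.0001  0.0002  0.0008] turn [-0.   -0.   -0.01]
[ 0.37228082 -0.10271962 -0.63717081]
```

>>> play_rows --series '[[[0, 0, 0.001, 0, 0, 0, 0.03], [0, 0, 0.0005, 0, 0, 0, 0.03], [0, 0, 0, 0, 0, 0, 0.054], [0, 0, 0, 0, 0, 0, 0.054], [0, 0, 0, 0, 0, 0, 0.054], [0, 0, -0.015, 0, 0, 0, 0.054], [0, 0, -0.035, 0, 0, 0, 0.054], [0, 0, -0.035, 0, 0, 0, 0.06], [0, 0, -0.035, 0, 0, 0, 0.06], [0, 0, -0.02, 0, 0, 0, 0.06]]]'

```text
time_s: 5.83
ee_pos: [0.5454, 0.3208, 0.3784]
ee_rot: [0.383, 0.924, 0.002, 0.002]
contact_force: [0.5, 0.4, 0.3]
grip_width: 0.0588
grasp_force: 0.0
```

>>> play_rows --series '[[[-0.008, -0.014, 0, 0, 0, 0, 0.06], [-0.014, -0.026, 0, 0, 0, 0, 0.06], [-0.016, -0.03, 0, 0, 0, 0, 0.06], [-0.016, -0.03, 0, 0, 0, 0, 0.06], [-0.016, -0.03, 0, 0, 0, 0, 0.06], [-0.016, -0.03, 0, 0, 0, 0, 0.06], [-0.016, -0.03, 0, 0, 0, 0, 0.06], [-0.016, -0.03, 0, 0, 0, 0, 0.06], [-0.016, -0.03, 0, 0, 0, 0, 0.06], [-0.016, -0.03, 0, 0, 0, 0, 0.06], [-0.01, -0.022, 0.01, 0, 0, 0, 0.06], [-0.006, -0.01, 0.02, 0, 0, 0, 0.06]]]'

```text
time_s: 6.83
ee_pos: [0.4413, -0.0199, 0.3458]
ee_rot: [0.384, 0.923, -0.0, 0.003]
contact_force: [-0.3, 0.8, -0.2]
grip_width: 0.06
grasp_force: 0.0
```

```bash
python3 - <<'E'
from meas import *
T=cap('top')
b=T['image'][130:260,95:235]
cv2.imwrite('pics/r4.png',cv2.resize(b[...,::-1],None,fx=4,fy=4,interpolation=cv2.INTER_CUBIC))
print([(b[0].tolist(),int(b[1]),onz(T,*b[0],.108).round(4)) for b in blobs(T,(0,190,110),(6,255,255),6)])
E
python3 go.py 0.442 -0.018 0.222 45
```

```text
[([179.9, 158.9], 69, array([0.5451, 0.3192, 0.108 ])), ([179.5, 183.7], 73, array([0.4782, 0.3195, 0.108 ])), ([215.7, 221.1], 39, array([0.3779, 0.2223, 0.108 ])), ([155.7, 234.2], 32, array([0.3439, 0.3811, 0.108 ])), ([113.9, 235.3], 49, array([0.3416, 0.4918, 0.108 ]))]
pos [ 0.4401 -0.0202  0.3419] y-ang 44.8 grip 0.0601 0.0 t 6.9
shift now-frame [0.     0.0032 0.1199] goal-frame [0.0002 0.0029 0.1199] turn [-0.14 -0.11 -0.19]
```

View pics/r4.png

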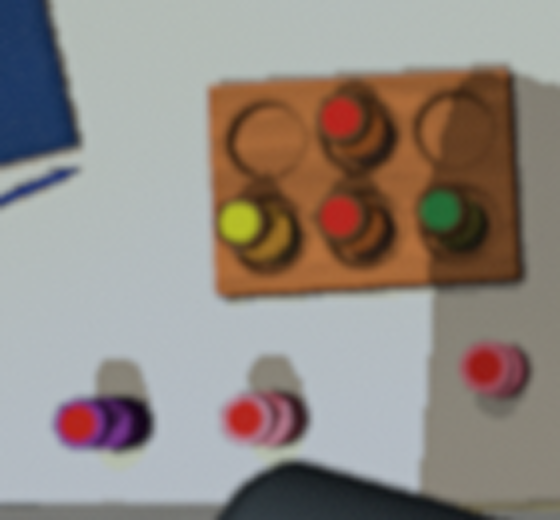

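Red stands in the middle back well (crop (343,118), world (0.545,0.319)) and all else is unmoved. Now green.

>>> play_rows --series '[[[0, 0.002, 0.025, 0, 0, 0, 0.06], [0, 0.001, 0.03, 0, 0, 0, 0.06], [0, 0, 0.03, 0, 0, 0, 0.06], [0, 0, 0.02, 0, 0, 0, 0.06], [0, 0, 0.01, 0, 0, 0, 0.06], [0, 0, 0.005, 0, 0, 0, 0.06], [0, 0, 0, 0, 0, 0, 0.03], [0, 0, 0, 0, 0, 0, 0.03], [0, 0, 0, 0, 0, 0, 0.03], [0, 0, 0, 0, 0, 0, 0.03], [0, 0, 0, 0, 0, 0, 0.03]]]'

```text
time_s: 7.8
ee_pos: [0.4438, -0.0154, 0.2251]
ee_rot: [0.383, 0.924, 0.0, 0.001]
contact_force: [-0.1, -0.4, -0.1]
grip_width: 0.0391
grasp_force: 29.7
```

```bash
python3 go.py 0.549 0.2535 0.37 45
```

```text
pos [ 0.4438 -0.0154  0.2251] y-ang 45.0 grip 0.0391 29.7 t 7.8
shift now-frame [ 0.1156  0.2646 -0.1448] goal-frame [ 0.1158  0.2645 -0.1449] turn [ 0.06  0.1  -0.01]
```

>>> play_rows --series '[[[0, 0, -0.015, 0, 0, 0, 0.03], [0, 0, -0.03, 0, 0, 0, 0.03], [0, 0, -0.035, 0, 0, 0, 0.03], [0, 0, -0.035, 0, 0, 0, 0.03], [0.004, 0.01, -0.03, 0, 0, 0, 0.03], [0.01, 0.024, 0, 0, 0, 0, 0.03]]]'

```text
time_s: 8.3
ee_pos: [0.4588, 0.0174, 0.3751]
ee_rot: [0.384, 0.923, 0.001, 0.006]
contact_force: [1.1, -0.6, -0.5]
grip_width: 0.0396
grasp_force: 29.6
```

>>> play_rows --series '[[[0.013, 0.03, 0, 0, 0, 0, 0.03], [0.014, 0.031, 0, 0, 0, 0, 0.03], [0.014, 0.031, 0, 0, 0, 0, 0.03], [0.014, 0.031, 0, 0, 0, 0, 0.03], [0.014, 0.031, 0, 0, 0, 0, 0.03], [0.013, 0.031, 0, 0, 0, 0, 0.03], [0.011, 0.024, 0, 0, 0, 0, 0.03], [0.006, 0.015, 0, 0, 0, 0, 0.03], [0.002, 0.006, 0, 0, 0, 0, 0.03], [0, 0, 0, 0, 0, 0, 0.03], [0, 0, 0, 0, 0, 0, 0.03]]]'

```text
time_s: 9.22
ee_pos: [0.5484, 0.2521, 0.3691]
ee_rot: [0.383, 0.924, -0.001, -0.0]
contact_force: [0.2, -0.9, -1.0]
grip_width: 0.0396
grasp_force: 29.7
```

```bash
python3 go.py 0.549 0.2535 0.24 45
```

```text
pos [0.5484 0.2521 0.3691] y-ang 45.0 grip 0.0396 29.7 t 9.2
shift now-frame [0.0006 0.0016 0.1291] goal-frame [0.0006 0.0014 0.1291] turn [-0.09 -0.01  0.01]
```

>>> play_rows --series '[[[0.0006, 0.0014, 0.025, 0, 0, 0, 0.03], [0, 0, 0.03, 0, 0, 0, 0.03], [0, 0, 0.025, 0, 0, 0, 0.03], [0, 0, 0.02, 0, 0, 0, 0.03], [0, 0, 0.012, 0, 0, 0, 0.03], [0, 0, 0.008, 0, 0, 0, 0.03], [0, 0, 0.006, 0, 0, 0, 0.03], [0, 0, 0.003, 0, 0, 0, 0.03], [0, 0, 0, 0, 0, 0, 0.03], [0, 0, 0, 0, 0, 0, 0.03]]]'

```text
time_s: 10.05
ee_pos: [0.5499, 0.254, 0.2411]
ee_rot: [0.383, 0.924, 0.0, 0.001]
contact_force: [0.2, -0.1, -0.8]
grip_width: 0.0396
grasp_force: 29.7
```

```bash
python3 go.py 0.549 0.2535 0.237 45
```

```text
pos [0.5499 0.254  0.2411] y-ang 45.0 grip 0.0396 29.7 t 10.1
shift now-frame [ 0.0003 -0.001   0.0041] goal-frame [ 0.0003 -0.001   0.0041] turn [ 0.07  0.05 -0.01]
```

>>> play_rows --series '[[[0, 0, 0.002, 0, 0, 0, 0.03], [0, 0, 0.001, 0, 0, 0, 0.03], [0, 0, 0.001, 0, 0, 0, 0.03], [0, 0, 0, 0, 0, 0, 0.03], [0, 0, 0, 0, 0, 0, 0.03]]]'

```text
time_s: 10.47
ee_pos: [0.5498, 0.2541, 0.237]
ee_rot: [0.383, 0.924, 0.0, 0.001]
contact_force: [-0.7, -1.2, 4.6]
grip_width: 0.0393
grasp_force: 29.7
```

>>> play_rows --series '[[[0, 0, 0.001, 0, 0, 0, 0.03], [0, 0, 0, 0, 0, 0, 0.03], [0, 0, 0, 0, 0, 0, 0.03]]]'

```text
time_s: 10.72
ee_pos: [0.5499, 0.254, 0.2369]
ee_rot: [0.383, 0.924, 0.0, 0.001]
contact_force: [-1.4, -1.8, 8.9]
grip_width: 0.0398
grasp_force: 29.8
```

It is seated on the floor (8.9 N), so I release and go to yellow.

>>> play_rows --series '[[[0, 0, -0.0005, 0, 0, 0, 0.054], [0, 0, 0, 0, 0, 0, 0.054], [0, 0, 0, 0, 0, 0, 0.054], [0, 0, -0.015, 0, 0, 0, 0.054], [0, 0, -0.035, 0, 0, 0, 0.054], [0, 0, -0.035, 0, 0, 0, 0.06], [0, 0, -0.035, 0, 0, 0, 0.06], [0, 0, -0.02, 0, 0, 0, 0.06]]]'

```text
time_s: 11.38
ee_pos: [0.5502, 0.2543, 0.3792]
ee_rot: [0.383, 0.924, 0.002, 0.002]
contact_force: [0.5, 0.1, 0.4]
grip_width: 0.0592
grasp_force: 0.0
```

>>> play_rows --series '[[[-0.011, -0.011, 0, 0, 0, 0, 0.06], [-0.02, -0.019, 0, 0, 0, 0, 0.06], [-0.023, -0.022, 0, 0, 0, 0, 0.06], [-0.023, -0.022, 0, 0, 0, 0, 0.06], [-0.023, -0.022, 0, 0, 0, 0, 0.06], [-0.023, -0.022, 0, 0, 0, 0, 0.06], [-0.023, -0.022, 0, 0, 0, 0, 0.06], [-0.023, -0.022, 0, 0, 0, 0, 0.06], [-0.023, -0.022, 0, 0, 0, 0, 0.06], [-0.023, -0.022, 0, 0, 0, 0, 0.06], [-0.015, -0.015, 0.01, 0, 0, 0, 0.06], [-0.007, -0.008, 0.02, 0, 0, 0, 0.06]]]'

```text
time_s: 12.38
ee_pos: [0.5564, -0.0787, 0.3473]
ee_rot: [0.384, 0.923, -0.0, 0.004]
contact_force: [0.3, 0.7, 0.2]
grip_width: 0.0598
grasp_force: 0.0
```

```bash
python3 - <<'E'
from meas import *
T=cap('top')
for lo,hi in(((0,190,110),(6,255,255)),((55,120,80),(85,255,255)),((25,150,110),(34,255,255))):
  print([(b[0].tolist(),int(b[1]),onz(T,*b[0],.108).round(3)) for b in blobs(T,lo,hi,30) if b[0][0]<250])
E
python3 go.py 0.556 -0.0755 0.222 45
```

```text
[([179.9, 159.0], 68, array([0.545, 0.319, 0.108])), ([179.5, 183.7], 71, array([0.478, 0.32 , 0.108])), ([155.7, 234.2], 32, array([0.344, 0.381, 0.108])), ([113.9, 235.3], 49, array([0.342, 0.492, 0.108]))]
[([204.9, 157.5], 60, array([0.549, 0.252, 0.108]))]
[([154.4, 185.1], 87, array([0.475, 0.386, 0.108]))]
pos [ 0.5546 -0.0789  0.3423] y-ang 44.8 grip 0.06 0.0 t 12.4
shift now-frame [0.0012 0.0037 0.1203] goal-frame [0.0015 0.0034 0.1203] turn [-0.14 -0.11 -0.2 ]
```

>>> play_rows --series '[[[0.001, 0.002, 0.025, 0, 0, 0, 0.06], [0, 0.001, 0.03, 0, 0, 0, 0.06], [0, 0, 0.03, 0, 0, 0, 0.06], [0, 0, 0.02, 0, 0, 0, 0.06], [0, 0, 0.011, 0, 0, 0, 0.06], [0, 0, 0.006, 0, 0, 0, 0.06], [0, 0, 0, 0, 0, 0, 0.03], [0, 0, 0, 0, 0, 0, 0.03], [0, 0, 0, 0, 0, 0, 0.03], [0, 0, 0, 0, 0, 0, 0.03], [0, 0, 0, 0, 0, 0, 0.03]]]'

```text
time_s: 13.35
ee_pos: [0.557, -0.0728, 0.225]
ee_rot: [0.383, 0.924, 0.0, 0.001]
contact_force: [0.3, -1.0, 3.0]
grip_width: 0.0403
grasp_force: 29.8
```

```bash
python3 go.py 0.541 0.387 0.37 45;python3 - <<'E'
from meas import *
T=cap('top')
print([(b[0].tolist(),int(b[1]),onz(T,*b[0],.108).round(3)) for b in blobs(T,(55,120,50),(85,255,255),10) if b[0][0]<320])
E
```

```text
pos [ 0.557  -0.0728  0.225 ] y-ang 45.0 grip 0.0403 29.8 t 13.3
shift now-frame [ 0.3362  0.3139 -0.1454] goal-frame [ 0.3364  0.3138 -0.145 ] turn [ 0.06  0.13 -0.01]
[([204.9, 157.6], 60, array([0.548, 0.252, 0.108])), ([204.2, 182.0], 56, array([0.482, 0.254, 0.108]))]
```

>>> play_rows --series '[[[0, 0, -0.015, 0, 0, 0, 0.03], [0, 0, -0.03, 0, 0, 0, 0.03], [0, 0, -0.035, 0, 0, 0, 0.03], [0, 0, -0.035, 0, 0, 0, 0.03], [0.01, 0.01, -0.03, 0, 0, 0, 0.03], [0.02, 0.019, 0, 0, 0, 0, 0.03], [0.023, 0.022, 0, 0, 0, 0, 0.03], [0.023, 0.022, 0, 0, 0, 0, 0.03], [0.023, 0.022, 0, 0, 0, 0, 0.03], [0.023, 0.022, 0, 0, 0, 0, 0.03], [0.023, 0.022, 0, 0, 0, 0, 0.03], [0.023, 0.022, 0, 0, 0, 0, 0.03]]]'

```text
time_s: 14.4
ee_pos: [0.5511, 0.1614, 0.3691]
ee_rot: [0.383, 0.924, 0.0, 0.0]
contact_force: [1.4, 0.0, -1.3]
grip_width: 0.0397
grasp_force: 29.7
```

>>> play_rows --series '[[[0.023, 0.021, 0, 0, 0, 0, 0.03], [0.023, 0.021, 0, 0, 0, 0, 0.03], [0.023, 0.021, 0, 0, 0, 0, 0.03], [0.023, 0.021, 0, 0, 0, 0, 0.03], [0.023, 0.021, 0, 0, 0, 0, 0.03], [0.022, 0.02, 0, 0, 0, 0, 0.03], [0.017, 0.015, 0, 0, 0, 0, 0.03], [0.01, 0.009, 0, 0, 0, 0, 0.03], [0.004, 0.003, 0, 0, 0, 0, 0.03], [0, 0, 0, 0, 0, 0, 0.03], [0, 0, 0, 0, 0, 0, 0.03]]]'

```text
time_s: 15.32
ee_pos: [0.5404, 0.3854, 0.3686]
ee_rot: [0.383, 0.924, -0.001, -0.0]
contact_force: [-0.0, 0.2, -0.4]
grip_width: 0.04
grasp_force: 29.7
```

```bash
python3 go.py 0.541 0.387 0.24 45
```

```text
pos [0.5404 0.3854 0.3686] y-ang 45.0 grip 0.04 29.7 t 15.3
shift now-frame [0.0008 0.0018 0.1286] goal-frame [0.0007 0.0016 0.1286] turn [-0.08  0.02 -0.02]
```

>>> play_rows --series '[[[0.0007, 0.0014, 0.025, 0, 0, 0, 0.03], [0, 0, 0.03, 0, 0, 0, 0.03], [0, 0, 0.025, 0, 0, 0, 0.03], [0, 0, 0.02, 0, 0, 0, 0.03], [0, 0, 0.012, 0, 0, 0, 0.03], [0, 0, 0.008, 0, 0, 0, 0.03], [0, 0, 0.006, 0, 0, 0, 0.03], [0, 0, 0.002, 0, 0, 0, 0.03], [0, 0, 0, 0, 0, 0, 0.03], [0, 0, 0, 0, 0, 0, 0.03]]]'

```text
time_s: 16.15
ee_pos: [0.5412, 0.3876, 0.2413]
ee_rot: [0.383, 0.924, 0.0, 0.0]
contact_force: [0.2, -0.4, -0.6]
grip_width: 0.0396
grasp_force: 29.7
```

>>> play_rows --series '[[[0, 0, 0.001, 0, 0, 0, 0.03], [0, 0, 0.001, 0, 0, 0, 0.03], [0, 0, 0.001, 0, 0, 0, 0.03], [0, 0, 0, 0, 0, 0, 0.03], [0, 0, 0, 0, 0, 0, 0.03]]]'

```text
time_s: 16.57
ee_pos: [0.5408, 0.3878, 0.2378]
ee_rot: [0.383, 0.924, 0.0, 0.0]
contact_force: [-0.1, -0.5, -0.4]
grip_width: 0.0398
grasp_force: 29.7
```

>>> play_rows --series '[[[0, 0, 0.001, 0, 0, 0, 0.03], [0, 0, 0.0005, 0, 0, 0, 0.03], [0, 0, 0, 0, 0, 0, 0.03], [0, 0, 0, 0, 0, 0, 0.03]]]'

```text
time_s: 16.9
ee_pos: [0.541, 0.3878, 0.2369]
ee_rot: [0.383, 0.924, 0.0, 0.0]
contact_force: [-1.6, -0.8, 4.0]
grip_width: 0.0398
grasp_force: 29.8
```

```bash
python3 go.py 0.535 0.096 0.38 66.4
```

```text
pos [0.541  0.3878 0.2369] y-ang 45.0 grip 0.0398 29.8 t 16.9
shift now-frame [-0.2022 -0.2105 -0.1432] goal-frame [-0.1114 -0.2698 -0.1431] turn [ 3.00e-02  2.00e-02 -2.14e+01]
```

Seated. I release, rise and move over the lemon.

>>> play_rows --series '[[[0, 0, -0.0005, 0, 0, 0, 0.054], [0, 0, 0, 0, 0, 0, 0.054], [0, 0, 0, 0, 0, 0, 0.054], [0, 0, -0.015, 0, 0, 0, 0.054], [0, 0, -0.035, 0, 0, 0, 0.054], [0, 0, -0.035, 0, 0, 0, 0.06], [0, 0, -0.035, 0, 0, 0, 0.078], [0, 0, -0.02, 0, 0, 0, 0.078]]]'

```text
time_s: 17.57
ee_pos: [0.5415, 0.3881, 0.3806]
ee_rot: [0.383, 0.924, 0.002, 0.002]
contact_force: [1.1, 0.4, -0.1]
grip_width: 0.0663
grasp_force: 0.0
```

>>> play_rows --series '[[[-0.01, -0.01, 0, 0, 0, 0, 0.078], [-0.02, -0.02, 0, 0, 0, 0, 0.078], [-0.024, -0.025, 0, 0, 0, 0, 0.078], [-0.024, -0.025, 0, 0, 0, 0, 0.078], [-0.024, -0.025, 0, 0, 0, 0, 0.078], [-0.024, -0.025, 0, 0, 0, 0, 0.078], [-0.024, -0.025, 0, 0, 0, 0, 0.078], [-0.024, -0.025, 0, 0, 0, -5.4, 0.078], [-0.018, -0.02, 0, 0, 0, -5.4, 0.078], [-0.01, -0.01, 0, 0, 0, -5.4, 0.078], [0, 0, 0, 0, 0, -5.2, 0.078]]]'

```text
time_s: 18.48
ee_pos: [0.5403, 0.0931, 0.3755]
ee_rot: [0.204, 0.979, -0.001, -0.001]
contact_force: [0.1, 0.7, -0.5]
grip_width: 0.0778
grasp_force: 0.0
```

```bash
python3 - <<'E'
from meas import *
T=cap('top')
for lo,hi in(((0,190,80),(6,255,255)),((55,120,50),(85,255,255)),((25,150,80),(34,255,255))):
  print([(b[0].tolist(),int(b[1]),onz(T,*b[0],.108).round(3)) for b in blobs(T,lo,hi,30) if b[0][0]<290])
E
python3 go.py 0.535 0.096 0.19 66.4
```

```text
[([180.0, 159.1], 71, array([0.545, 0.319, 0.108])), ([179.8, 183.6], 81, array([0.478, 0.319, 0.108])), ([155.7, 234.2], 32, array([0.344, 0.381, 0.108])), ([113.9, 235.3], 49, array([0.342, 0.492, 0.108]))]
[([204.9, 157.6], 60, array([0.548, 0.252, 0.108])), ([204.7, 182.1], 63, array([0.482, 0.252, 0.108]))]
[([155.1, 161.0], 90, array([0.54 , 0.386, 0.108])), ([154.5, 185.2], 88, array([0.474, 0.386, 0.108]))]
pos [0.5401 0.0942 0.3755] y-ang 66.6 grip 0.0776 0.0 t 18.5
shift now-frame [ 0.005  -0.0002  0.1855] goal-frame [ 0.0054 -0.0004  0.1855] turn [-0.08 -0.11  0.22]
```

>>> play_rows --series '[[[0.003, 0, 0.03, 0, 0, 0, 0.078], [0.002, 0, 0.035, 0, 0, 0, 0.078], [0, 0, 0.035, 0, 0, 0, 0.078], [0, 0, 0.035, 0, 0, 0, 0.078], [0, 0, 0.025, 0, 0, 0, 0.078], [0, 0, 0.015, 0, 0, 0, 0.078], [0, 0, 0.007, 0, 0, 0, 0.078], [0, 0, 0.003, 0, 0, 0, 0.078], [0, 0, 0, 0, 0, 0, 0.078]]]'

```text
time_s: 19.28
ee_pos: [0.5356, 0.0987, 0.1912]
ee_rot: [0.205, 0.979, -0.0, -0.001]
contact_force: [0.4, 0.5, -0.2]
grip_width: 0.0776
grasp_force: 0.0
```

>>> play_rows --series '[[[0, 0, 0, 0, 0, 0, 0.03], [0, 0, 0, 0, 0, 0, 0.03], [0, 0, 0, 0, 0, 0, 0.03], [0, 0, 0, 0, 0, 0, 0.03], [0, 0, 0, 0, 0, 0, 0.03], [0, 0, 0, 0, 0, 0, 0.03]]]'

```text
time_s: 19.78
ee_pos: [0.5356, 0.0984, 0.1923]
ee_rot: [0.204, 0.979, -0.0, 0.0]
contact_force: [-1.5, -1.1, 4.3]
grip_width: 0.048
grasp_force: 30.0
```

```bash
python3 - <<'E'
import numpy as np
c=np.array([.5013,-.2845]);a=-.2
R=np.array([[np.cos(a),-np.sin(a)],[np.sin(a),np.cos(a)]])
for p in((-.035,.053),(-.035,-.053),(.052,.053),(.05,-.053)):print(p,(c+R@p).round(4))
E
python3 go.py 0.4775 -0.2255 0.31 78.5
```

```text
(-0.035, 0.053) [ 0.4775 -0.2256]
(-0.035, -0.053) [ 0.4565 -0.3295]
(0.052, 0.053) [ 0.5628 -0.2429]
(0.05, -0.053) [ 0.5398 -0.3464]
pos [0.5356 0.0984 0.1923] y-ang 66.4 grip 0.048 30.0 t 19.8
shift now-frame [-0.0763 -0.3202 -0.1174] goal-frame [-0.0076 -0.329  -0.1177] turn [-4.000e-02  1.000e-02 -1.208e+01]
```

>>> play_rows --series '[[[0, 0, -0.015, 0, 0, 0, 0.03], [0, 0, -0.03, 0, 0, 0, 0.03], [0, 0, -0.035, 0, 0, 0, 0.03], [0, 0, -0.03, 0, 0, 0, 0.03], [0, 0, -0.008, 0, 0, 0, 0.03], [0, 0, 0, 0, 0, 0, 0.03]]]'

```text
time_s: 20.28
ee_pos: [0.5366, 0.0988, 0.3122]
ee_rot: [0.205, 0.979, 0.001, 0.003]
contact_force: [0.6, -0.3, -0.8]
grip_width: 0.0487
grasp_force: 30.0
```

```bash
python3 - <<'E'
from meas import *
T=cap('top');S=cap('scene')
P=lambda a:((np.array(a,float)+.5)/3.8-.5)+(240,130)
print('divider',onz(T,*P((620,75)),.046).round(4),onz(T,*P((578,283)),.046).round(4))
for nm,c,(x0,y0,x1,y1) in(('G',T,(380,222,418,254)),('F',T,(405,148,435,182))):
    b=c['image'][y0:y1,x0:x1]; lab=cv2.cvtColor(b,cv2.COLOR_RGB2LAB).astype(int)
    print(nm,lab[16,19],lab[3,3])
    if nm=='G': m=lab[...,2]>128
    else: m=lab[...,2]<145
    m=cv2.morphologyEx(m.astype(np.uint8),cv2.MORPH_OPEN,np.ones((3,3)))
    n,l,st,ce=cv2.connectedComponentsWithStats(m); i=1+np.argmax(st[1:,4]); u,v=ce[i]+(x0,y0); print(st[i],u,v,onz(T,u,v,.025).round(4))
c1=T['image'][140:255,340:450];c2=S['image'][205:295,300:420]
cv2.imwrite('pics/g.png',np.hstack([cv2.resize(c1,(440,460),interpolation=3),cv2.resize(c2,(360,270),interpolation=3)if 0 else cv2.copyMakeBorder(cv2.resize(c2,(360,270),interpolation=3),0,190,0,0,0)])[...,::-1])
E
```

```text
divider [ 0.5799 -0.2962  0.046 ] [ 0.4249 -0.2616  0.046 ]
G [151 131 140] [199 126 125]
[  0   3  38  29 601] 398.6738768718802 240.88519134775373 [ 0.3218 -0.2842  0.025 ]
F [157 134 141] [ 77 133 146]
[  5   6  20  20 299] 419.3678929765886 164.0702341137124 [ 0.541  -0.3486  0.025 ]
```

View pics/g.png

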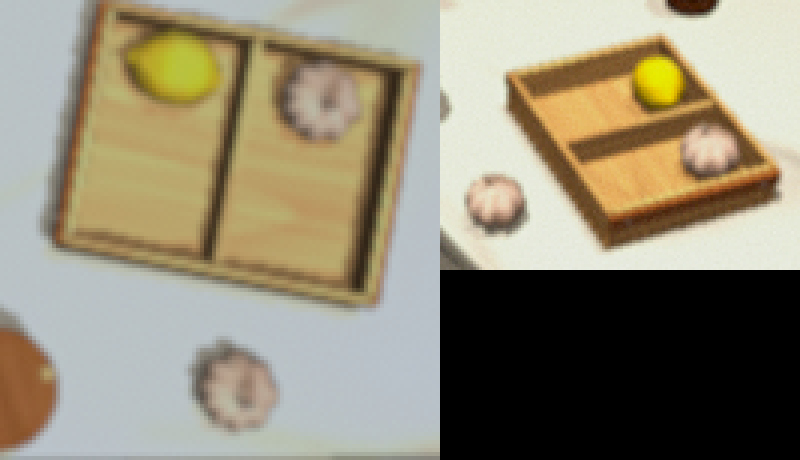

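The loose garlic is at top px (398.9,236.6) and scene px (318.5,272.2). The fixed lemon and garlic agree with the crate pose to within about 4 mm. Now I carry the lemon over.

>>> play_rows --series '[[[-0.003, -0.01, 0, 0, 0, 0, 0.03], [-0.006, -0.025, 0, 0, 0, 0, 0.03], [-0.008, -0.035, 0, 0, 0, 0, 0.03], [-0.008, -0.036, 0, 0, 0, 0, 0.03], [-0.008, -0.036, 0, 0, 0, 0, 0.03], [-0.008, -0.036, 0, 0, 0, 0, 0.03], [-0.008, -0.036, 0, 0, 0, 0, 0.03], [-0.008, -0.036, 0, 0, 0, 0, 0.03], [-0.008, -0.034, 0, 0, 0, 0, 0.03], [-0.007, -0.025, 0, 0, 0, 0, 0.03], [-0.005, -0.014, 0, 0, 0, 0, 0.03]]]'

```text
time_s: 21.3
ee_pos: [0.4757, -0.2315, 0.3079]
ee_rot: [0.206, 0.979, 0.0, -0.001]
contact_force: [0.2, -0.1, -0.8]
grip_width: 0.0483
grasp_force: 30.0
```

>>> play_rows --series '[[[0, 0, 0, 0, 0, -4, 0.03], [0, 0, 0, 0, 0, -5, 0.03], [0, 0, 0, 0, 0, -3, 0.03], [0, 0, 0, 0, 0, 0, 0.03]]]'

```text
time_s: 21.63
ee_pos: [0.4765, -0.2279, 0.3083]
ee_rot: [0.101, 0.995, 0.001, -0.001]
contact_force: [-0.2, 0.5, -1.6]
grip_width: 0.049
grasp_force: 30.0
```

```bash
python3 go.py 0.478 -0.228 0.20 78.4; python3 - <<'E'
from meas import *
T=cap('top');S=cap('scene')
p,e=tri(T,(398.9,236.6),S,(318.5,272.2));print('garlic',p,e,onz(T,398.9,236.6,.03),onz(S,318.5,272.2,.03))
c1=T['image'][140:255,340:450];c2=S['image'][185:295,290:420]
cv2.imwrite('pics/l.png',np.hstack([cv2.resize(c1,(395,413),interpolation=3),cv2.resize(c2,(400,413),interpolation=3)])[...,::-1])
E
```

```text
pos [ 0.4765 -0.2279  0.3083] y-ang 78.4 grip 0.049 30.0 t 21.6
shift now-frame [-0.0019  0.      0.1083] goal-frame [-0.0015  0.0002  0.1083] turn [ 0.1  -0.18  0.03]
garlic [ 0.33453005 -0.28791765  0.01589897] 0.00167864362006141 [ 0.33390997 -0.28378519  0.03      ] [ 0.32607353 -0.30057195  0.03      ]
```

View pics/l.png

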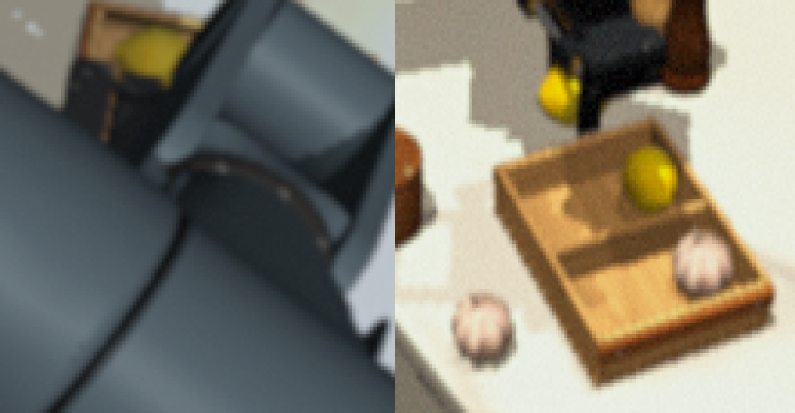

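The lemon is held level over the front of the +y bay. I lower it now.

>>> play_rows --series '[[[-0.0015, 0, 0.02, 0, 0, 0, 0.03], [0, 0, 0.025, 0, 0, 0, 0.03], [0, 0, 0.025, 0, 0, 0, 0.03], [0, 0, 0.015, 0, 0, 0, 0.03], [0, 0, 0.01, 0, 0, 0, 0.03], [0, 0, 0.006, 0, 0, 0, 0.03], [0, 0, 0.003, 0, 0, 0, 0.03], [0, 0, 0, 0, 0, 0, 0.03], [0, 0, 0, 0, 0, 0, 0.03]]]'

```text
time_s: 22.48
ee_pos: [0.4788, -0.2286, 0.2063]
ee_rot: [0.101, 0.995, -0.0, 0.001]
contact_force: [0.2, 0.6, -0.0]
grip_width: 0.0483
grasp_force: 30.0
```

>>> play_rows --series '[[[0, 0, 0.001, 0, 0, 0, 0.03], [0, 0, 0.001, 0, 0, 0, 0.03], [0, 0, 0.001, 0, 0, 0, 0.03], [0, 0, 0, 0, 0, 0, 0.03], [0, 0, 0, 0, 0, 0, 0.03]]]'

```text
time_s: 22.9
ee_pos: [0.4785, -0.2285, 0.2029]
ee_rot: [0.101, 0.995, -0.0, 0.0]
contact_force: [0.1, -0.0, -1.3]
grip_width: 0.0484
grasp_force: 30.0
```

>>> play_rows --series '[[[0, 0, 0.001, 0, 0, 0, 0.03], [0, 0, 0.001, 0, 0, 0, 0.03], [0, 0, 0.001, 0, 0, 0, 0.03], [0, 0, 0, 0, 0, 0, 0.03], [0, 0, 0, 0, 0, 0, 0.03]]]'

```text
time_s: 23.32
ee_pos: [0.4784, -0.2284, 0.1996]
ee_rot: [0.101, 0.995, 0.0, -0.0]
contact_force: [0.5, -0.1, -2.2]
grip_width: 0.0483
grasp_force: 30.0
```

>>> play_rows --series '[[[0, 0, 0.001, 0, 0, 0, 0.03], [0, 0, 0.0005, 0, 0, 0, 0.03], [0, 0, 0, 0, 0, 0, 0.03], [0, 0, 0, 0, 0, 0, 0.03]]]'

```text
time_s: 23.65
ee_pos: [0.4784, -0.2284, 0.1993]
ee_rot: [0.101, 0.995, -0.0, 0.0]
contact_force: [-1.5, 1.0, 7.1]
grip_width: 0.0482
grasp_force: 30.0
```

The lemon is resting (7 N), so I release it, rise and go to the garlic.

>>> play_rows --series '[[[0, 0, -0.0005, 0, 0, 0, 0.06], [0, 0, 0, 0, 0, 0, 0.06], [0, 0, 0, 0, 0, 0, 0.06], [0, 0, -0.015, 0, 0, 0, 0.06], [0, 0, -0.03, 0, 0, 0, 0.06], [0, 0, -0.035, 0, 0, 0, 0.078], [0, 0, -0.03, 0, 0, 0, 0.078], [0, 0, 0, 0, 0, 0, 0.078]]]'

```text
time_s: 24.32
ee_pos: [0.4801, -0.2295, 0.3139]
ee_rot: [0.101, 0.995, -0.003, 0.005]
contact_force: [0.7, -0.9, 0.7]
grip_width: 0.0724
grasp_force: 0.0
```

>>> play_rows --series '[[[0.015, -0.01, 0, 0, 0, 0, 0.078], [0.03, -0.02, 0, 0, 0, 0, 0.078], [0.035, -0.025, 0, 0, 0, 0, 0.078], [0.03, -0.02, 0, 0, 0, 0, 0.078], [0.02, -0.0105, 0, 0, 0, 6.4, 0.078], [0, 0, 0, 0, 0, 6.4, 0.078], [0, 0, 0, 0, 0, 6.4, 0.078], [0, 0, 0, 0, 0, 6.4, 0.078], [0, 0, 0, 0, 0, 6.4, 0.078], [0, 0, 0, 0, 0, 6.5, 0.078], [0, 0, 0, 0, 0, 6.5, 0.078], [0, 0, 0, 0, 0, 0, 0.078]]]'

```text
time_s: 25.32
ee_pos: [0.335, -0.2855, 0.3082]
ee_rot: [0.475, 0.88, 0.0, -0.0]
contact_force: [-0.4, 0.6, 1.0]
grip_width: 0.0778
grasp_force: 0.0
```

```bash
python3 go.py 0.334 -0.286 0.19 33.4; python3 - <<'E'
from meas import *
T=cap('top');S=cap('scene')
c1=T['image'][140:255,340:450];c2=S['image'][185:295,290:420]
cv2.imwrite('pics/l2.png',np.hstack([cv2.resize(c1,(395,413),interpolation=3),cv2.resize(c2,(400,413),interpolation=3)])[...,::-1])
E
```

```text
pos [ 0.335  -0.2855  0.3082] y-ang 33.3 grip 0.0778 0.0 t 25.3
shift now-frame [ 0.     -0.0012  0.1182] goal-frame [ 1.000e-04 -1.200e-03  1.182e-01] turn [-0.   -0.05 -0.13]
```

View pics/l2.png

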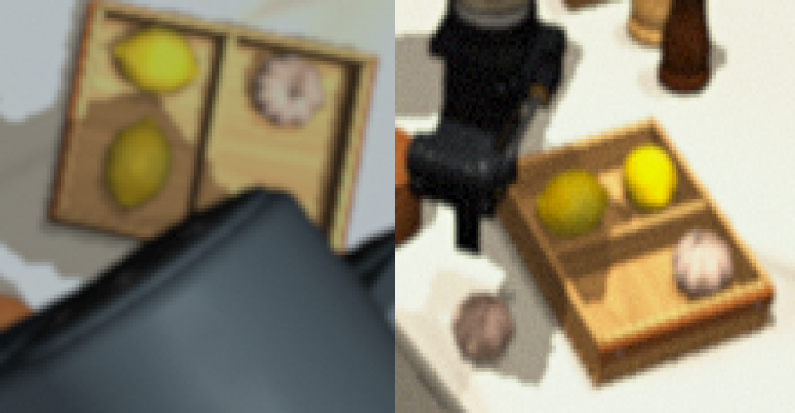

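The lemon lies in the front of its bay (left crop (139,163)). Now I grasp the garlic.

>>> play_rows --series '[[[0, -0.001, 0.02, 0, 0, 0, 0.078], [0, 0, 0.03, 0, 0, 0, 0.078], [0, 0, 0.03, 0, 0, 0, 0.078], [0, 0, 0.02, 0, 0, 0, 0.078], [0, 0, 0.01, 0, 0, 0, 0.078], [0, 0, 0.006, 0, 0, 0, 0.078], [0, 0, 0.002, 0, 0, 0, 0.078], [0, 0, 0, 0, 0, 0, 0.078], [0, 0, 0, 0, 0, 0, 0.078]]]'

```text
time_s: 26.17
ee_pos: [0.3345, -0.2862, 0.1912]
ee_rot: [0.474, 0.881, -0.0, 0.0]
contact_force: [-0.3, -0.5, 0.9]
grip_width: 0.0779
grasp_force: 0.0
```

>>> play_rows --series '[[[0, 0, 0, 0, 0, 0, 0.04], [0, 0, 0, 0, 0, 0, 0.04], [0, 0, 0, 0, 0, 0, 0.04], [0, 0, 0, 0, 0, 0, 0.04], [0, 0, 0, 0, 0, 0, 0.04]]]'

```text
time_s: 26.58
ee_pos: [0.3344, -0.2861, 0.1913]
ee_rot: [0.474, 0.88, -0.0, 0.001]
contact_force: [0.6, 0.1, 3.9]
grip_width: 0.0574
grasp_force: 30.0
```

```bash
python3 go.py 0.461 -0.333 0.31 33.4
```

```text
pos [ 0.3344 -0.2861  0.1913] y-ang 33.4 grip 0.0574 30.0 t 26.6
shift now-frame [-0.1089  0.0799 -0.1186] goal-frame [-0.1088  0.0799 -0.1187] turn [ 0.01  0.06 -0.02]
```

>>> play_rows --series '[[[0, 0, -0.015, 0, 0, 0, 0.04], [0, 0, -0.03, 0, 0, 0, 0.04], [0, 0, -0.035, 0, 0, 0, 0.04], [0, 0, -0.03, 0, 0, 0, 0.04], [-0.01, 0.008, -0.008, 0, 0, 0, 0.04], [-0.021, 0.015, 0, 0, 0, 0, 0.04], [-0.025, 0.018, 0, 0, 0, 0, 0.04], [-0.025, 0.018, 0, 0, 0, 0, 0.04], [-0.018, 0.013, 0, 0, 0, 0, 0.04], [-0.01, 0.008, 0, 0, 0, 0, 0.04], [0, 0, 0, 0, 0, 0, 0.04], [0, 0, 0, 0, 0, 0, 0.04]]]'

```text
time_s: 27.58
ee_pos: [0.4609, -0.3326, 0.3083]
ee_rot: [0.474, 0.881, 0.0, -0.001]
contact_force: [-0.4, 0.6, -0.8]
grip_width: 0.0574
grasp_force: 30.0
```

```bash
python3 go.py 0.461 -0.333 0.2 33.4
```

```text
pos [ 0.4609 -0.3326  0.3083] y-ang 33.4 grip 0.0574 30.0 t 27.6
shift now-frame [-6.000e-04 -1.000e-04  1.083e-01] goal-frame [-0.0004 -0.0002  0.1083] turn [-0.03 -0.09  0.04]
```

>>> play_rows --series '[[[0, 0, 0.02, 0, 0, 0, 0.04], [0, 0, 0.025, 0, 0, 0, 0.04], [0, 0, 0.025, 0, 0, 0, 0.04], [0, 0, 0.015, 0, 0, 0, 0.04], [0, 0, 0.01, 0, 0, 0, 0.04], [0, 0, 0.007, 0, 0, 0, 0.04], [0, 0, 0.003, 0, 0, 0, 0.04], [0, 0, 0, 0, 0, 0, 0.04], [0, 0, 0, 0, 0, 0, 0.04]]]'

```text
time_s: 28.33
ee_pos: [0.4612, -0.3333, 0.2044]
ee_rot: [0.474, 0.88, -0.0, 0.001]
contact_force: [-0.1, 0.5, 0.7]
grip_width: 0.0571
grasp_force: 30.0
```

>>> play_rows --series '[[[0, 0, 0.001, 0, 0, 0, 0.04], [0, 0, 0.001, 0, 0, 0, 0.04], [0, 0, 0.001, 0, 0, 0, 0.04], [0, 0, 0, 0, 0, 0, 0.04], [0, 0, 0, 0, 0, 0, 0.04]]]'

```text
time_s: 28.75
ee_pos: [0.4611, -0.3331, 0.2009]
ee_rot: [0.474, 0.88, -0.0, 0.0]
contact_force: [-0.1, -0.5, 0.7]
grip_width: 0.0572
grasp_force: 30.0
```

>>> play_rows --series '[[[0, 0, 0.001, 0, 0, 0, 0.04], [0, 0, 0.001, 0, 0, 0, 0.04], [0, 0, 0, 0, 0, 0, 0.04], [0, 0, 0, 0, 0, 0, 0.04]]]'

```text
time_s: 29.08
ee_pos: [0.4611, -0.333, 0.1986]
ee_rot: [0.474, 0.88, 0.0, -0.0]
contact_force: [-0.6, -0.3, -0.0]
grip_width: 0.0569
grasp_force: 30.0
```

>>> play_rows --series '[[[0, 0, 0.0005, 0, 0, 0, 0.04], [0, 0, 0, 0, 0, 0, 0.04], [0, 0, 0, 0, 0, 0, 0.04]]]'

```text
time_s: 29.33
ee_pos: [0.4611, -0.3331, 0.1984]
ee_rot: [0.474, 0.88, -0.0, 0.0]
contact_force: [-0.0, 0.8, 0.5]
grip_width: 0.0574
grasp_force: 30.0
```

>>> play_rows --series '[[[0, 0, 0.001, 0, 0, 0, 0.04], [0, 0, 0, 0, 0, 0, 0.04], [0, 0, 0, 0, 0, 0, 0.04]]]'

```text
time_s: 29.58
ee_pos: [0.4611, -0.333, 0.1982]
ee_rot: [0.474, 0.88, -0.0, 0.0]
contact_force: [-0.5, 1.4, 7.2]
grip_width: 0.0574
grasp_force: 30.0
```

>>> play_rows --series '[[[0, 0, 0.0005, 0, 0, 0, 0.04], [0, 0, 0, 0, 0, 0, 0.04], [0, 0, 0, 0, 0, 0, 0.04]]]'

```text
time_s: 29.83
ee_pos: [0.4611, -0.333, 0.1982]
ee_rot: [0.474, 0.88, -0.0, 0.0]
contact_force: [-1.4, 1.4, 10.0]
grip_width: 0.0568
grasp_force: 30.0
```

>>> play_rows --series '[[[0, 0, -0.001, 0, 0, 0, 0.067], [0, 0, 0, 0, 0, 0, 0.067], [0, 0, 0, 0, 0, 0, 0.067], [0, 0, -0.015, 0, 0, 0, 0.067], [0, 0, -0.03, 0, 0, 0, 0.067], [0, 0, -0.035, 0, 0, 0, 0.067], [0, 0, -0.035, 0, 0, 0, 0.067], [0, 0, -0.035, 0, 0, 0, 0.067], [0, 0, -0.035, 0, 0, 0, 0.067]]]'

```text
time_s: 30.58
ee_pos: [0.4609, -0.3329, 0.384]
ee_rot: [0.474, 0.88, 0.0, -0.0]
contact_force: [-0.7, -0.3, -1.1]
grip_width: 0.0675
grasp_force: 0.0
```

>>> play_rows --series '[[[0, -0.015, 0, 0, 0, 0, 0.067], [0, -0.03, 0, 0, 0, 0, 0.067], [0, -0.03, 0, 0, 0, 0, 0.067], [0, -0.03, 0, 0, 0, 0, 0.067], [0, -0.03, 0, 0, 0, 0, 0.067], [0, -0.03, 0, 0, 0, 0, 0.067], [0, -0.015, 0, 0, 0, 0, 0.067], [0, 0, 0, 0, 0, 0, 0.067], [0, 0, 0, 0, 0, 0, 0.067]]]'

```text
time_s: 31.33
ee_pos: [0.3102, -0.4325, 0.3824]
ee_rot: [0.475, 0.88, 0.0, -0.0]
contact_force: [-0.1, -0.3, 0.5]
grip_width: 0.0672
grasp_force: 0.0
```

```bash
python3 - <<'E'
from meas import *
T=cap('top');S=cap('scene')
c1=T['image'][130:260,95:455];c2=S['image'][95:300,180:430]
a=cv2.resize(c1,(780,282),interpolation=3);b=cv2.resize(c2,(375,307),interpolation=3);b=cv2.copyMakeBorder(b,0,0,0,405,0)
cv2.imwrite('pics/end.png',np.vstack([a,b])[...,::-1])
for lo,hi in(((0,190,80),(6,255,255)),((55,120,50),(85,255,255)),((25,150,80),(34,255,255))):
  print([(onz(T,*b[0],.108).round(3)) for b in blobs(T,lo,hi,30)])
print(sense()['contact_force'],sense()['time_s'])
E
```

```text
[array([0.545, 0.319, 0.108]), array([0.478, 0.32 , 0.108]), array([0.344, 0.381, 0.108]), array([0.342, 0.492, 0.108])]
[array([0.548, 0.252, 0.108]), array([0.482, 0.253, 0.108])]
[array([ 0.55 , -0.229,  0.108]), array([0.54 , 0.386, 0.108]), array([ 0.479, -0.216,  0.108]), array([0.474, 0.386, 0.108])]
[1.38503277 0.02727946 0.52775443] 31.4333
```

View pics/end.png

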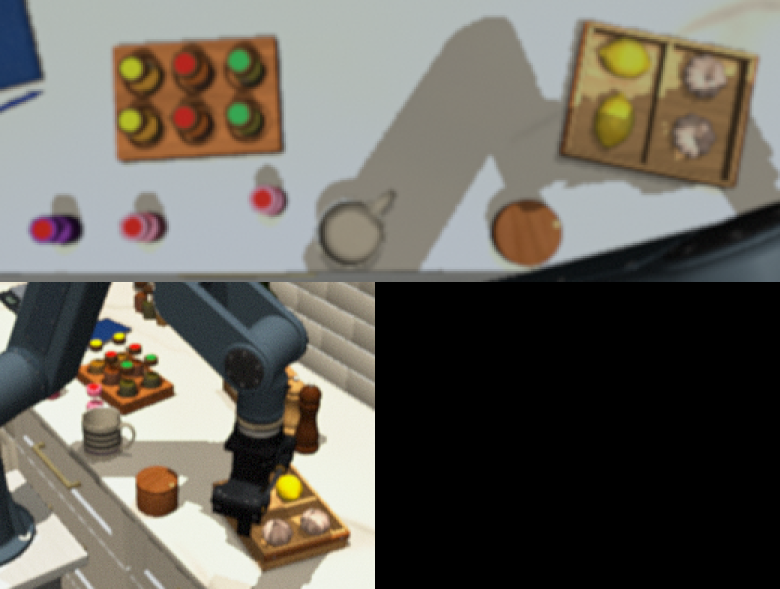

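All six jars stand upright in matching lanes (top crop (130–245, 60–125)). The lemon is at (613,122) and the garlic at (693,137), each in its proper bay, and the gripper is clear of everything.

```bash
python3 -c "
from cell import *
print(job_done())"
```

```text
the job is handed in; nothing more can be done
None
```

The job is handed in at about 31 s: the last pictures show the three full jars standing upright behind their matching jars, and the lemon and garlic each in the right crate bay, with the used jars still in their wells.

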